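Pack the cam bearing caps into the tool case

ROBOT

A 6-joint arm with a two-finger parallel gripper is mounted at the origin on the work surface. World frame = base frame: x ahead of the robot, y to its left, z up, the work surface at z = 0. Lengths are in m, angles in rad, forces in N, time in s.
With the tool pointing down it reaches from about 0.35 to 0.975 m from the base axis. Payload 7.1 kg.
Tool frame: the origin (TCP) lies midway between the tips of the shut fingers; the grasp point (between the pads) lies 19 mm behind it; z points along the fingers, x is the direction in which the jaws open and shut, and the axes are right-handed (so a half turn about z gives the same grasp; the last joint's range is limited). The gripper opens to 88 mm and grips with 3 to 60 N. Pads are 20 mm wide; open, the fingers measure 115 mm over their backs; the gripper's body (75 mm by 178 mm) begins 61 mm behind the grasp point.
Start: joints at [-1.204, 0.423, 1.63, -0, 1.089, -0.019], TCP at [0.235, -0.579, 0.223] pointing down, gripper open.
Joint ranges: [-3, 3], [-0.9, 2.11], [0.09, 2.58], [-1.31, 4.45], [0.11, 2.69], [-2.54, 2.54]. Speed limits (rad/s): [2.39, 2.39, 3.01, 3.14, 3.14, 3.14].

INTERFACE

Orientations are given as a unit quaternion [w, x, y, z].
In Python, from station import move_pose, movel, movej, command_gripper, wait, inverse_kinematics, read_camera, camera_info, MotionError, job_done, get_time, get_joint_pos, get_qvel, get_effort, get_tcp_pos, get_ee_rot, get_ft_force, get_ft_torque, get_grip_width gives the robot as it stands. Calls block until the motion is done:
- move_pose(position, orientation): joint-space move of the TCP to a pose.
- movel(position, frame=None, v=0.15, until_force=None): straight line of the TCP; frame=None keeps the orientation; v is the mean speed in m/s. With until_force (N) it stops when the force on the tool has changed by that much, and returns True; else False.
- movej(angles): joint-space move.
- command_gripper(opening): opening from 0.0 (shut) to 1.0 (fully open); the grip force is fixed at half the most; returns when the fingers have stopped.
- wait(seconds).
- inverse_kinematics(position, orientation): joint angles nearest the present ones, or None.
- read_camera(name): name is "scene" or "top"; returns the picture (480x640x3 uint8, red, green, blue); there is no depth.
- camera_info(name): a dict with "intrinsics" (3x3 intrinsics, pixels), "T" (4x4, takes a point from camera to world coordinates). Camera axes: x right, y up, looking along -z (the intrinsics and any distortion apply to the point x, -y, -z); pixel columns grow to the right and rows downward; lengths in m; the calibration is good to about 2 mm. A picture is of the moment at which its call begins. camera_info takes no time and is no camera call.
A pose or a line that the arm cannot do raises MotionError and nothing moves.
- job_done(): hands the job in, once; it reports no verdict.
Readings, each from a call of its own:
- get_time(): time.
- get_joint_pos(): joint angles.
- get_qvel(): joint speeds.
- get_effort(): joint torques, N m.
- get_tcp_pos(): TCP position.
- get_ee_rot(): TCP orientation.
- get_ft_force(): force on the tool from outside, world axes, zero at the start.
- get_ft_torque(): the same for the moment, N m.
- get_grip_width(): opening from 0.0 (shut) to 1.0 (fully open).
Only numpy, scipy, OpenCV 4.12 (cv2) and the standard library are available. Lean on these libraries where they do the work, as an engineer would, in place of code of your own. Each camera call takes 0.05 s, during which the arm holds its last target.

TASK

The grey insert has been put into the open tool case the wrong way round: lift it clear of the case, give it half a turn and set it back fully home, so that its pockets lie on the side away from the lid's hinge. Then put every bearing cap that lies on the bench into the insert, one to a pocket, and at last close the lid and press it down until it snaps shut. Leave the other things on the bench where they are.

Things in the scene. Friction and masses are not known exactly. Their poses are not given: they have to be found in the camera images.
- case: Black tool case, fixed, 256 x 166 mm outside, 6 mm walls, rim 33 mm above the bench, inside 244 x 154 mm with a 5 mm floor. Origin: centre of the underside; x along the long side, z up. Lid hinge along the +y side (y = +83, z = 33 mm). A catch stands out 24 mm from the middle of the -y side. Seated right, insert_tab is at (0, +18, 41) mm here and the insert's axes are along these.
- lid (a joint): Lid angle, rad: 0 shut, 1.57 upright, stop at 2.3 (leaning out); starts at 2.1 to 2.25. Stiff hinge: stays where left, 2 to 4 N at the free edge moves it. At about 0.07 rad it meets a sprung catch at the middle of its free edge; pressed down there with 8 to 15 N it snaps past (at 0.04) and stays held at 0. An insert the wrong way round stops it.
- lid_edge (a point): Middle of the free edge of the black lid (a shell 256 x 166 x 38 mm), on its outer face: 166 mm from the hinge; when shut it is 71 mm above the bench. Axes: those of the case when shut, turning with the lid; z is the outward normal of the outer face, -y points from hinge to free edge.
- lid_hinge (a point): Middle of the hinge line, 38 mm behind the plane of the lid's outer face; axes as lid_edge.
- insert_tab (a point): Centre of the square grip post of the loose grey insert (0.4 kg): 24 x 24 mm, 32 high. Insert: 240 (x) x 150 (y) mm at its rim, 6 less at its foot, 2 mm play in the case; rim and deck 16 mm, underside 36 mm below here; its middle is at y = -18 mm from here. Pockets along its -y side, a closed block along +y (y +38 to +54, top 20 mm above here). Starts with pockets towards the hinge.
- pocket0 (a point): Centre of the floor of one of the insert's four pockets, axes as insert_tab: 38 mm (x) by 74 mm (y), 14 mm deep, floor 6 mm above the insert's underside. They lie in a row along x, 54 mm apart, with 16 mm walls between.
- pocket1 (a point): Centre of the floor of one of the insert's four pockets, axes as insert_tab: 38 mm (x) by 74 mm (y), 14 mm deep, floor 6 mm above the insert's underside. They lie in a row along x, 54 mm apart, with 16 mm walls between.
- pocket2 (a point): Centre of the floor of one of the insert's four pockets, axes as insert_tab: 38 mm (x) by 74 mm (y), 14 mm deep, floor 6 mm above the insert's underside. They lie in a row along x, 54 mm apart, with 16 mm walls between.
- pocket3 (a point): Centre of the floor of one of the insert's four pockets, axes as insert_tab: 38 mm (x) by 74 mm (y), 14 mm deep, floor 6 mm above the insert's underside. They lie in a row along x, 54 mm apart, with 16 mm walls between.
- cap0_mid (a point): Centre of a loose aluminium cam bearing cap, a bridge-shaped block 64 mm long (x), 26 mm wide (y), 34 mm high (z), 0.13 kg, with an arch in its underside; it starts standing on its two feet on the bench. From 2 to 4 of the four caps are present. It fits lengthwise along a pocket, on its feet, on its side or upside down alike.
- cap1_mid (a point): Centre of a loose aluminium cam bearing cap, a bridge-shaped block 64 mm long (x), 26 mm wide (y), 34 mm high (z), 0.13 kg, with an arch in its underside; it starts standing on its two feet on the bench. From 2 to 4 of the four caps are present. It fits lengthwise along a pocket, on its feet, on its side or upside down alike.
- cap2_mid (a point): Centre of a loose aluminium cam bearing cap, a bridge-shaped block 64 mm long (x), 26 mm wide (y), 34 mm high (z), 0.13 kg, with an arch in its underside; it starts standing on its two feet on the bench. From 2 to 4 of the four caps are present. It fits lengthwise along a pocket, on its feet, on its side or upside down alike.
- cap3_mid (a point): Centre of a loose aluminium cam bearing cap, a bridge-shaped block 64 mm long (x), 26 mm wide (y), 34 mm high (z), 0.13 kg, with an arch in its underside; it starts standing on its two feet on the bench. From 2 to 4 of the four caps are present. It fits lengthwise along a pocket, on its feet, on its side or upside down alike.
- wrench: Steel wrench, 190 mm, lying on the bench among the caps; leave alone.
- screwdriver: Screwdriver, 180 mm, lying on the bench; leave alone.
- tape: Roll of black tape, 100 mm across, 45 mm high; leave alone.
- torch: Silvery hand lamp, 155 mm, lying; leave alone.
- oil_bottle: Red bottle, 210 mm high; leave alone.
- spray_can: Bare steel can, 190 mm high; leave alone.
- cup: Yellow cup, 85 mm high; leave alone.
Things that resemble listed ones, but are neither listed nor needed, are in the scene too. Leave any green or turquoise look-alike of the part that bears cap2_mid alone. What is shaped like the part that bears cap1_mid but brown is not meant.

How it is judged:
By the outcome, as a careful person would: the job done as asked, in the order asked, and still so for the second after the job is handed in, with the robot touching nothing.
Of cap0, cap1, cap2, cap3 only 2 to 4 are there at a start; the rules pass over those that are not, and their reading is None.
At some moment in a run one of cap0, cap1, cap2, cap3 may be knocked a few centimetres aside while the robot is not near it.
Once in a run the grip may slacken for a moment while it holds something.
It also fails if it takes over 208 s, if anything falls off the work surface, if the arm or the gripper's body presses on something with over 40 N, if the wrist force passes 120 N, or if a joint passes its speed limit or range.

## Working session

There is one attempt and no reset: what is moved stays moved. The work goes in short steps, each a Python script; the robot and the scene stay as the last script left them, time stands still between calls to the robot, and variables do not carry over. Pictures are saved under pics/ and viewed, and the job is handed in when it is done.

```bash
ls -la; mkdir -p pics; python3 - <<'E'
from station import *
import cv2,numpy as np
for n in("scene","top"):
    cv2.imwrite(f"pics/a_{n}.png",read_camera(n)[:,:,::-1]); i=camera_info(n); print(n,{k:(np.round(v,4).tolist() if not isinstance(v,str) else v) for k,v in i.items()})
print(get_time(),get_tcp_pos(),get_ee_rot(),get_grip_width())
E
```

```text
total 12
drwxr-xr-x  3 agent agent 4096 Dec  7 14:05 .
drwxr-xr-x 23 root  root  4096 Dec  7 14:05 ..
drwxr-xr-x  2 agent agent 4096 Dec  7 14:05 pics
scene {'intrinsics': [[474.1901, 0.0, 319.5378], [0.0, 474.1901, 235.8017], [0.0, 0.0, 1.0]], 'T': [[0.8486, -0.316, 0.4243, 1.1109], [0.5289, 0.5285, -0.6641, -0.8676], [-0.0144, 0.7879, 0.6156, 0.9501], [0.0, 0.0, 0.0, 1.0]]}
top {'intrinsics': [[508.3851, 0.0, 322.7841], [0.0, 508.3851, 240.6509], [0.0, 0.0, 1.0]], 'T': [[-0.0241, 0.9984, -0.0504, 0.4302], [-0.9997, -0.0245, -0.0068, 0.0481], [-0.008, 0.0502, 0.9987, 1.5136], [0.0, 0.0, 0.0, 1.0]]}
0.1 [ 0.23502576 -0.57856695  0.22198718] [-3.96946488e-04  8.29548993e-01 -5.58433506e-01 -5.74784227e-04] 1.0055996190243779
```

View pics/a_scene.png

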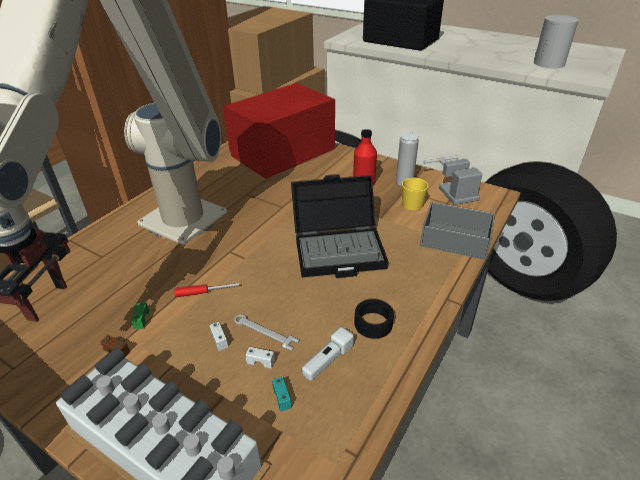

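View pics/a_top.png

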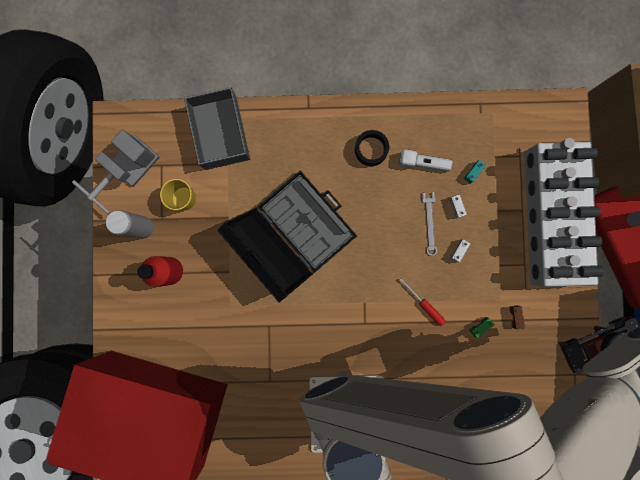

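```bash
python3 - <<'E'
import cv2
t=cv2.imread("pics/a_top.png");s=cv2.imread("pics/a_scene.png")
cv2.imwrite("pics/b1.png",cv2.resize(t[160:310,210:370],None,fx=5,fy=4*5/4,interpolation=2)[:600*2][:750])
cv2.imwrite("pics/b1.png",cv2.resize(t[165:305,215:365],None,fx=4,fy=4,interpolation=2))
cv2.imwrite("pics/b2.png",cv2.resize(t[150:350,400:540],None,fx=3,fy=3,interpolation=2))
cv2.imwrite("pics/b3.png",cv2.resize(s[170:280,285:395],None,fx=5,fy=5,interpolation=2))
cv2.imwrite("pics/b4.png",cv2.resize(s[280:420,90:310],None,fx=3.5,fy=3.5,interpolation=2))
E
```

```text
(no output)
```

View pics/b1.png

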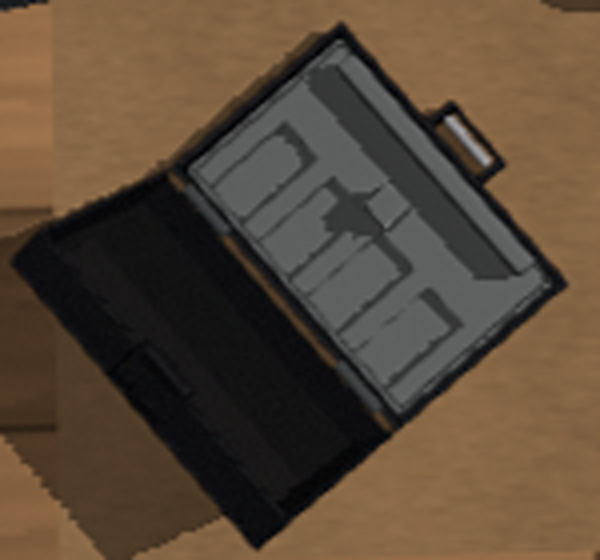

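View pics/b2.png

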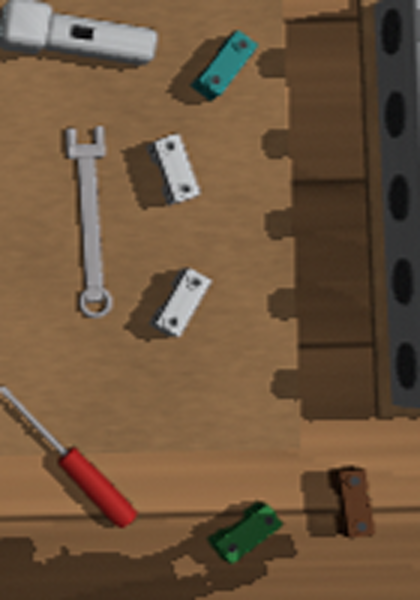

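View pics/b3.png

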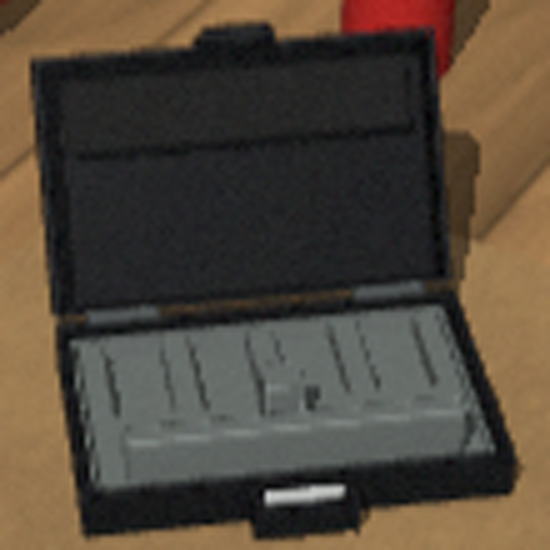

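View pics/b4.png

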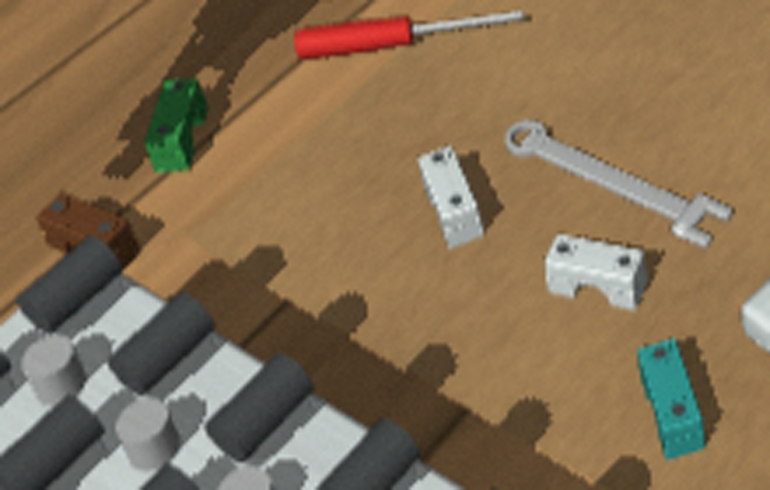

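The close crops show two white (aluminium) caps at top pixels (459,206) and (460,250). The look-alikes are teal (475,171), green (482,326) and brown (516,317). For the insert, the grey boxes at (217,128) and (128,158) could be mistaken; the real one lies in the black case at (306,222), pockets to the hinge, post at (313,216).

```bash
cat > h.py <<'E'
from station import *
import numpy as np, cv2
from scipy.spatial.transform import Rotation as R
def ray(n,uv):
    i=camera_info(n);K=np.array(i["intrinsics"]);T=np.array(i["T"])
    d=np.linalg.inv(K)@np.array([uv[0],uv[1],1.]); d=T[:3,:3]@(d*[1,-1,-1]); return T[:3,3],d
def onz(n,uv,z):
    o,d=ray(n,uv); return o+d*(z-o[2])/d[2]
def proj(n,p):
    i=camera_info(n);K=np.array(i["intrinsics"]);T=np.array(i["T"])
    c=T[:3,:3].T@(np.asarray(p)-T[:3,3]); c=K@(c*[1,-1,-1]); return c[:2]/c[2]
def quat(yaw): # tool down, jaw axis (x) at yaw in world
    x=np.array([np.cos(yaw),np.sin(yaw),0]);z=np.array([0,0,-1.]);y=np.cross(z,x)
    q=R.from_matrix(np.c_[x,y,z]).as_quat(); return np.array([q[3],q[0],q[1],q[2]])
def jaw():
    q=get_ee_rot(); m=R.from_quat([q[1],q[2],q[3],q[0]]).as_matrix(); return np.arctan2(m[1,0],m[0,0])
def shot(n,f,box=None,s=1,marks=()):
    im=read_camera(n)[:,:,::-1].copy()
    cv2.imwrite("pics/raw_"+f,im)
    if box: x0,y0,x1,y1=box; im=im[y0:y1,x0:x1]
    else: x0=y0=0
    im=cv2.resize(im,None,fx=s,fy=s,interpolation=2)
    for m in marks: cv2.circle(im,tuple(int(round(v)) for v in ((m[0]-x0+.5)*s,(m[1]-y0+.5)*s)),2,(0,0,255),-1)
    cv2.imwrite("pics/"+f,im)
E
python3 - <<'E'
from h import *
C=lambda x,y:(215+x/4-.5,165+y/4-.5)
A=onz("top",C(345,25),.033)[:2];B=onz("top",C(565,285),.033)[:2];D=onz("top",C(395,430),.033)[:2];E=onz("top",C(172,170),.033)[:2]
for a,b in((A,B),(B,D),(D,E),(E,A)): v=b-a; print(np.linalg.norm(v),np.degrees(np.arctan2(v[1],v[0])))
print((A+B+D+E)/4)
im=cv2.imread("pics/a_top.png");hsv=cv2.cvtColor(im,cv2.COLOR_BGR2HSV)
# insert mask
h,s,v=cv2.split(hsv)
m=((s<45)&(v>75)).astype(np.uint8)
n,l,st,c=cv2.connectedComponentsWithStats(m)
for k in range(1,n):
    if st[k,4]>60 and 180<c[k][0]<510 and 100<c[k][1]<300:
        pts=np.argwhere(l==k)[:,::-1].astype(np.float32)
        z=.025 if c[k][0]<380 else .034
        w=np.array([onz("top",p,z)[:2] for p in pts],np.float32)*1000
        print(c[k],st[k,4],cv2.minAreaRect(w), w.mean(0))
E
```

```text
0.24996964872263658 -141.33025277557337
0.16270717333207935 129.04780398589335
0.2506627808677935 39.32658156874901
0.16557762274823257 -51.19290149758955
[0.56287483 0.10358857]
[424.12603648 160.24543947] 603 ((731.4346313476562, -249.46188354492188), (152.82977294921875, 45.66801834106445), 75.85440063476562) [ 733.61316 -244.71759]Traceback (most recent call last):
  File "<stdin>", line 15, in <module>
  File "h.py", line 8, in onz
    o,d=ray(n,uv); return o+d*(z-o[2])/d[2]
        ~~~^^^^^^
  File "h.py", line 5, in ray
    i=camera_info(n);K=np.array(i["intrinsics"]);T=np.array(i["T"])
ValueError: time passes only in moves, steps and waits
```

```bash
python3 - <<'E'
import re
s=open('h.py').read()
s=s.replace("def ray(","_ci={}\ndef ci(n):\n    if n not in _ci: _ci[n]=camera_info(n)\n    return _ci[n]\ndef ray(",1).replace("i=camera_info(n)","i=ci(n)")
open('h.py','w').write(s)
E
python3 - <<'E'
from h import *
im=cv2.imread("pics/a_top.png");hsv=cv2.cvtColor(im,cv2.COLOR_BGR2HSV)
h,s,v=cv2.split(hsv)
m=((s<45)&(v>75)).astype(np.uint8)
n,l,st,c=cv2.connectedComponentsWithStats(m)
for k in range(1,n):
    if st[k,4]>40 and 180<c[k][0]<510 and 100<c[k][1]<300:
        pts=np.argwhere(l==k)[:,::-1].astype(np.float32)
        z=.025 if c[k][0]<380 else .034
        w=np.array([onz("top",p,z)[:2] for p in pts],np.float32)*1000
        print(c[k],st[k,4],cv2.minAreaRect(w), w.mean(0))
# overlay from case estimate
for cen in ((.5629,.1036),):
  a=np.radians(39)
  X=np.array([np.cos(a),np.sin(a),0]);Y=np.array([-np.sin(a),np.cos(a),0]);o=np.array([*cen,0])
  P=lambda x,y,z:o+X*x/1e3+Y*y/1e3+[0,0,z/1e3]
  pts=[P(sx*128,sy*83,33) for sx in(-1,1) for sy in(-1,1)]+[P(sx*12,-18+sy*12,57) for sx in(-1,1) for sy in(-1,1)]+[P(sx*120,sy*75,25) for sx in(-1,1) for sy in(-1,1)]
  for n,box,s in(("top",(215,165,365,305),5),("scene",(285,170,395,280),5)):
    im=cv2.imread(f"pics/a_{n}.png");x0,y0,x1,y1=box;im=cv2.resize(im[y0:y1,x0:x1],None,fx=s,fy=s,interpolation=2)
    for p in pts:
        u=proj(n,p);cv2.circle(im,(int((u[0]-x0+.5)*s),int((u[1]-y0+.5)*s)),2,(0,0,255),-1)
    cv2.imwrite(f"pics/c_{n}.png",im)
E
```

```text
[424.12603648 160.24543947] 603 ((731.4346313476562, -249.46188354492188), (152.82977294921875, 45.66801834106445), 75.85440063476562) [ 733.61316 -244.71759]
[305.75706422 223.38605505] 2725 ((564.5144653320312, 103.33232116699219), (237.99668884277344, 147.85479736328125), 39.63065719604492) [557.4338  106.99257]
[429.635 222.385] 400 ((547.3202514648438, -252.52195739746094), (184.09254455566406, 35.62221145629883), 0.055796146392822266) [ 550.6139  -254.52412]
[458.59685864 205.7539267 ] 191 ((597.1525268554688, -339.6018371582031), (63.6888427734375, 28.681640625), 17.033069610595703) [ 597.0738  -340.55426]
[460.71282051 250.47179487] 195 ((466.5246276855469, -341.7063293457031), (26.38060188293457, 64.1153793334961), 58.705997467041016) [ 466.4816  -341.79608]
[410.46774194 289.46774194] 62 ((357.0585021972656, -192.42591857910156), (85.41346740722656, 4.108824729919434), 43.445655822753906) [ 357.12766 -192.35733]
```

View pics/c_top.png

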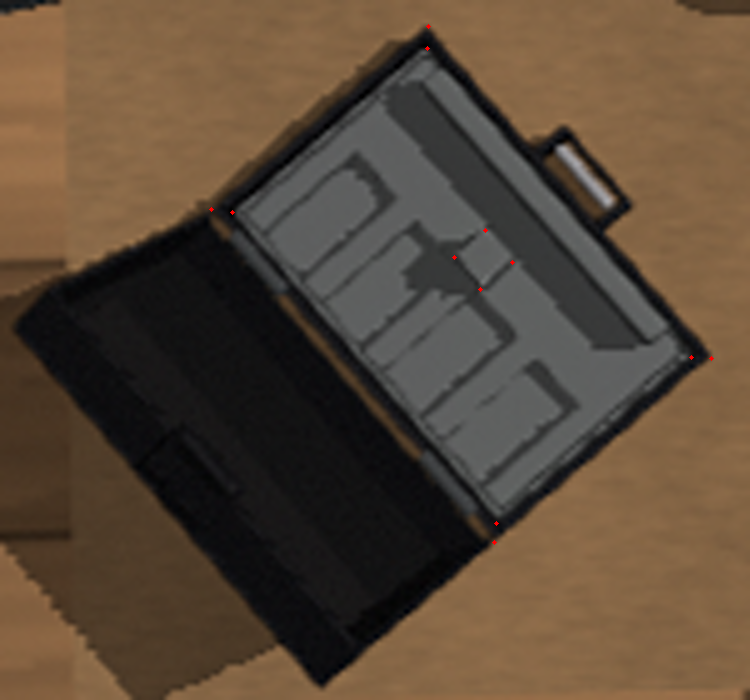

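View pics/c_scene.png

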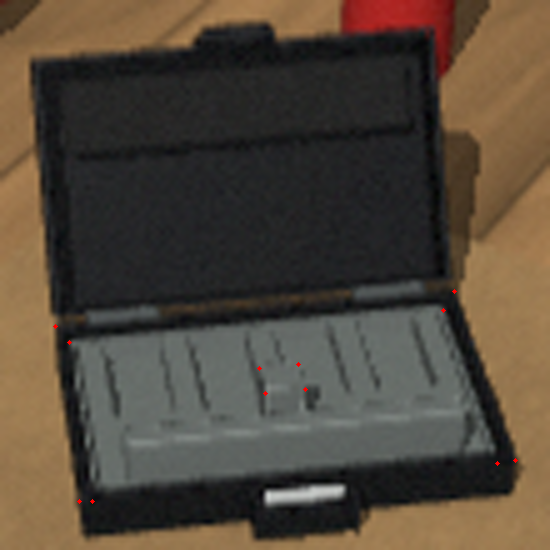

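```bash
cat >> h.py <<'E'
CO=np.array([.5629,.1036,0]);CA=np.radians(39.2)
CX=np.array([np.cos(CA),np.sin(CA),0]);CY=np.array([-np.sin(CA),np.cos(CA),0])
def P(x,y,z): return CO+CX*x/1e3+CY*y/1e3+np.array([0,0,z/1e3])
E
python3 - <<'E'
from h import *
for y in (0,np.pi):
  for p in (P(0,-18,120),P(0,-95,120),P(0,18,120),P(0,-18,28)):
    q=inverse_kinematics(p,quat(CA+y)); print(np.round(p,3),None if q is None else np.round(q,3))
print(get_time())
E
```

```text
[0.574 0.09  0.12 ] [ 0.134  0.496  1.796 -0.     0.85  -0.55 ]
[0.623 0.03  0.12 ] [ 0.029  0.548  1.698 -0.     0.896 -0.655]
[0.552 0.118 0.12 ] [ 0.189  0.474  1.835 -0.     0.833 -0.495]
[0.574 0.09  0.028] [ 0.134  0.641  1.821 -0.     0.679 -0.55 ]
[0.574 0.09  0.12 ] None
[0.623 0.03  0.12 ] [ 0.029  0.548  1.698 -0.     0.896  2.486]
[0.552 0.118 0.12 ] None
[0.574 0.09  0.028] None
0.1
```

```bash
python3 - <<'E'
from h import *
for y in (-np.pi/2,np.pi/2):
  for p in (P(0,-18,150),P(0,-18,28),P(0,-100,90),P(0,18,90),P(0,18,28)):
    q=inverse_kinematics(p,quat(CA+y)); print(np.round(p,3),None if q is None else np.round(q,3))
E
```

```text
[0.574 0.09  0.15 ] [ 0.134  0.453  1.78  -0.     0.909  1.021]
[0.574 0.09  0.028] [ 0.134  0.641  1.821 -0.     0.679  1.021]
[0.626 0.026 0.09 ] [ 0.023  0.594  1.702 -0.     0.846  0.909]
[0.552 0.118 0.09 ] [ 0.189  0.521  1.847 -0.     0.774  1.076]
[0.552 0.118 0.028] [ 0.189  0.625  1.861 -0.     0.656  1.076]
[0.574 0.09  0.15 ] [ 0.134  0.453  1.78  -0.     0.909 -2.121]
[0.574 0.09  0.028] [ 0.134  0.641  1.821 -0.     0.679 -2.121]
[0.626 0.026 0.09 ] [ 0.023  0.594  1.702 -0.     0.846 -2.232]
[0.552 0.118 0.09 ] [ 0.189  0.521  1.847 -0.     0.774 -2.066]
[0.552 0.118 0.028] [ 0.189  0.625  1.861 -0.     0.656 -2.066]
```

```bash
python3 - <<'E'
from h import *
command_gripper(.45)
q=quat(CA-np.pi/2)
move_pose(P(0,-18,150),q)
movel(P(0,-18,60+28-19),q,v=.2)
shot("top","d_top.png",(255,150,405,290),5); shot("scene","d_scene.png",(260,150,410,290),5)
print(get_time(),get_ft_force(),get_grip_width())
E
```

```text
4.3 [-0.26639079 -0.18247048 -0.63633125] 0.4515022788529238
```

View pics/d_scene.png

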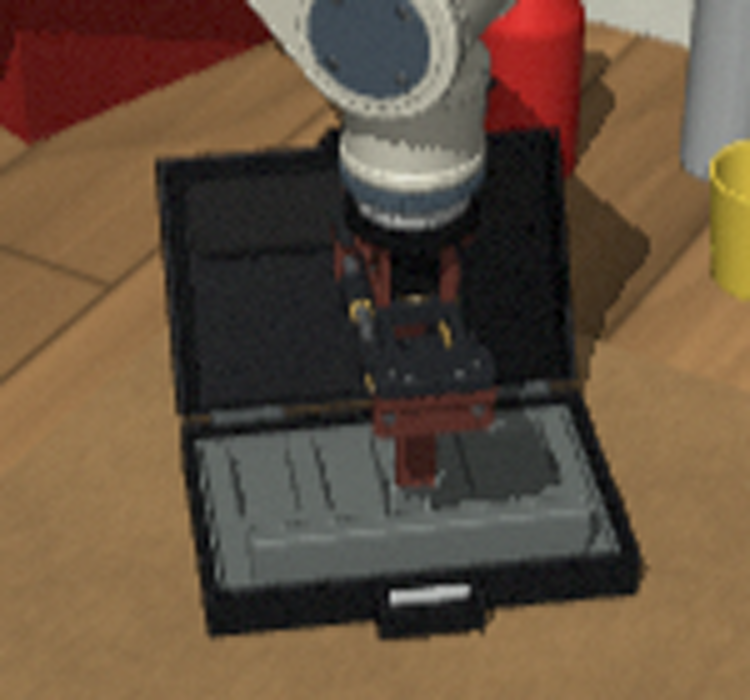

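View pics/raw_d_top.png

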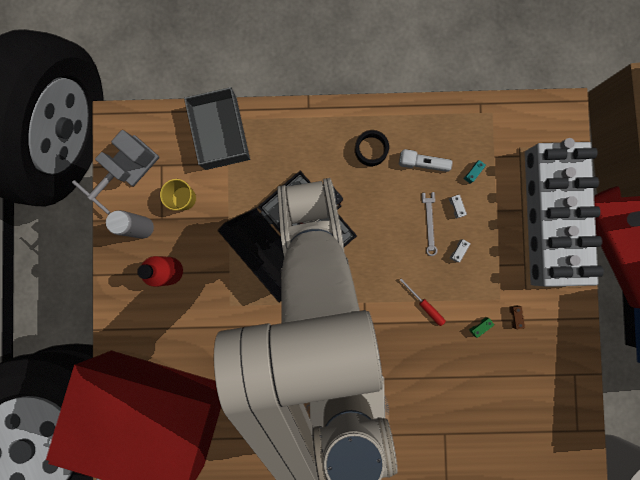

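Only two white caps are on the bench, at (459,206) and (460,250). The gripper is straddling the post at (413,470) in the scene crop. Next I'll grip and lift it.

```bash
python3 - <<'E'
from h import *
print(movel(P(0,-18,29),v=.08,until_force=8),get_tcp_pos(),get_ft_force())
command_gripper(0.); print("w",get_grip_width()*88,get_ft_force())
movel(P(0,-18,100),v=.1)
print(get_grip_width()*88,get_ft_force(),get_ft_torque(),get_time())
shot("top","e_top.png",(215,120,415,300),4); shot("scene","e_scene.png",(260,100,450,290),4)
E
```

```text
False [0.57411263 0.08966428 0.02857173] [0.23815319 0.39519991 0.12162301]
w 23.953884463964158 [ 0.61410316 -0.51779291  1.90696894]
24.048296810793612 [ 0.54245666  0.36234605 -5.14158637] [-0.09759491 -0.05863815 -0.01827194] 6.2
```

View pics/e_scene.png

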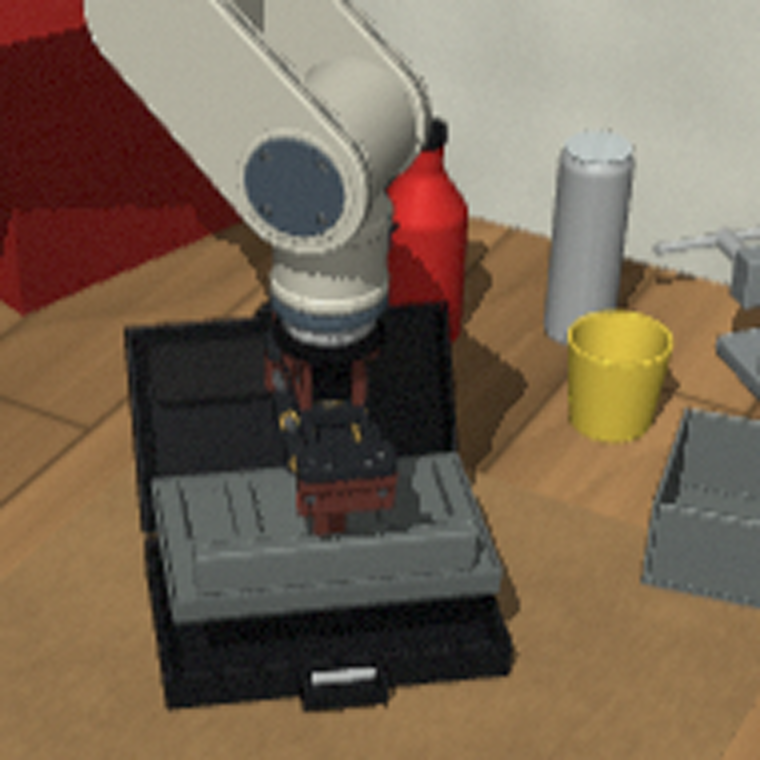

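```bash
python3 - <<'E'
from h import *
movel(P(0,-110,100),v=.15)
print(get_grip_width()*88)
for k in range(2):
    j=np.array(get_joint_pos()); j[5]-=np.pi/2; movej(j); print(get_grip_width()*88,get_time())
shot("scene","f_scene.png",(250,100,450,300),3)
movel(P(0,18,100),quat(CA+np.pi/2),v=.12)
print(get_grip_width()*88,get_ft_force(),get_time(),np.degrees(jaw()))
shot("scene","f2_scene.png",(260,100,450,290),4);shot("top","f2_top.png",(215,120,415,300),4)
E
```

```text
23.87721521861964
24.049249203489182 8.4667
24.237043645375728 9.8667
23.655057339258548 [-0.18653749 -0.38412797 -3.64998785] 11.125 129.177643042106
```

View pics/f2_scene.png

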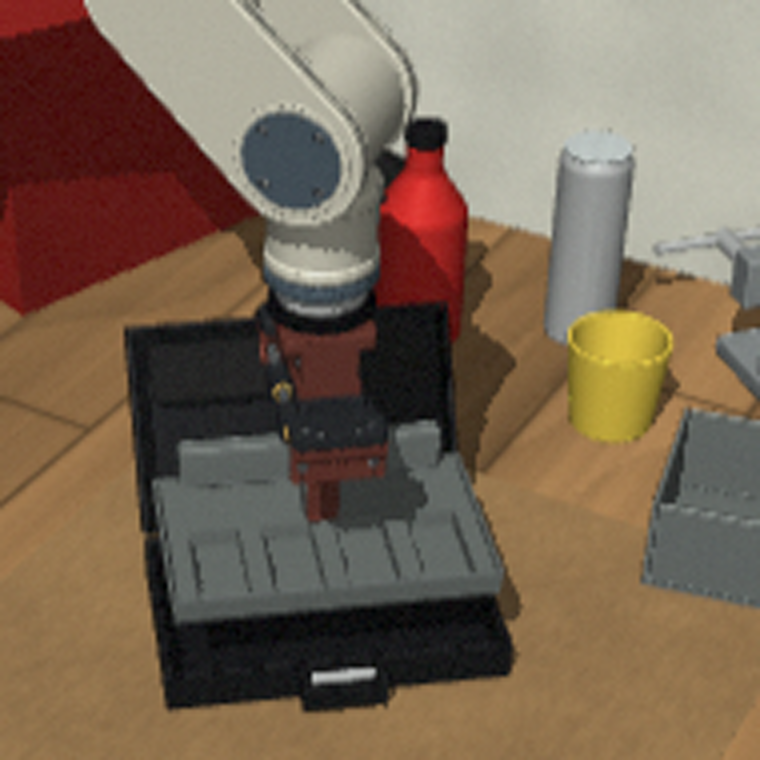

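View pics/f2_top.png

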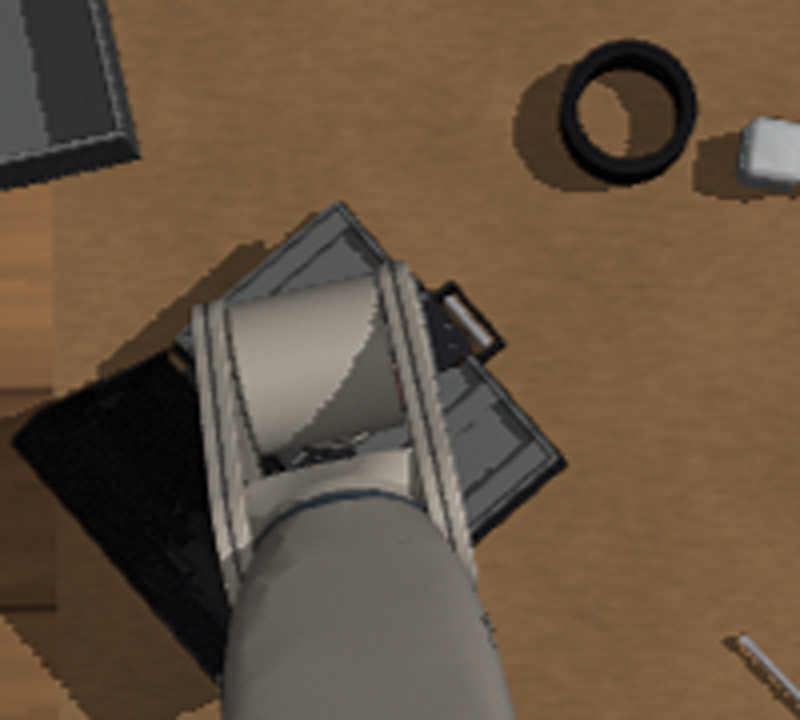

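The insert's rim corners in the scene crop now match those seen just after the lift, with the pockets facing the catch. I'll lower it next.

```bash
python3 - <<'E'
from h import *
print(movel(P(0,18,48),v=.1,until_force=10),get_tcp_pos(),get_ft_force(),get_grip_width()*88)
print(movel(P(0,18,27.5),v=.04,until_force=12),get_tcp_pos(),get_ft_force(),get_grip_width()*88,get_time())
shot("scene","g_scene.png",(280,130,410,290),4)
E
```

```text
False [0.55174555 0.11752989 0.04801986] [ 0.75158027 -0.03682493 -3.83500447] 23.888020064744943
True [0.5516014  0.11760355 0.02942483] [-0.55203835 -0.2422075   3.68957773] 23.97137141547271 12.3667
```

View pics/g_scene.png

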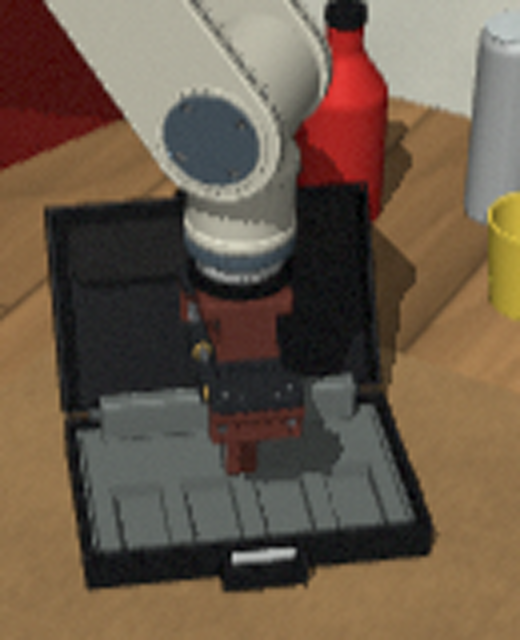

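```bash
cat >> h.py <<'E'
def caps(im=None):
    if im is None: im=read_camera("top")[:,:,::-1]
    h,s,v=cv2.split(cv2.cvtColor(np.ascontiguousarray(im),cv2.COLOR_BGR2HSV))
    n,l,st,c=cv2.connectedComponentsWithStats(((s<45)&(v>130)).astype(np.uint8)); out=[]
    for k in range(1,n):
        if 90<st[k,4]<330 and 230<c[k][0]<520 and 90<c[k][1]<400:
            w=np.array([onz("top",p,.034)[:2] for p in np.argwhere(l==k)[:,::-1]],np.float32)*1000
            (cx,cy),(a,b),t=cv2.minAreaRect(w)
            if b>a: t+=90
            t=(t+90)%180-90
            out.append((np.array([cx,cy])/1000,(max(a,b),min(a,b)),t,c[k]))
    return [o for o in out if 50<o[1][0]<80 and 15<o[1][1]<40]
E
python3 - <<'E'
from h import *
command_gripper(.45)
movel(P(0,18,110),v=.2); print(get_ft_force(),get_time())
move_pose([.53,-.25,.2],quat(CA))
shot("scene","h_scene.png",(280,130,410,290),4);shot("top","h_top.png",(215,165,365,305),5)
for c in caps(): print(c)
print(get_time(),get_joint_pos())
E
```

```text
[ 0.28426295 -0.20675706  0.35712872] 13.45
15.0167 [-4.59251067e-01  3.93935296e-01  1.73670347e+00  7.79289768e-05
  1.01175993e+00 -1.14552950e+00]
```

View pics/h_scene.png

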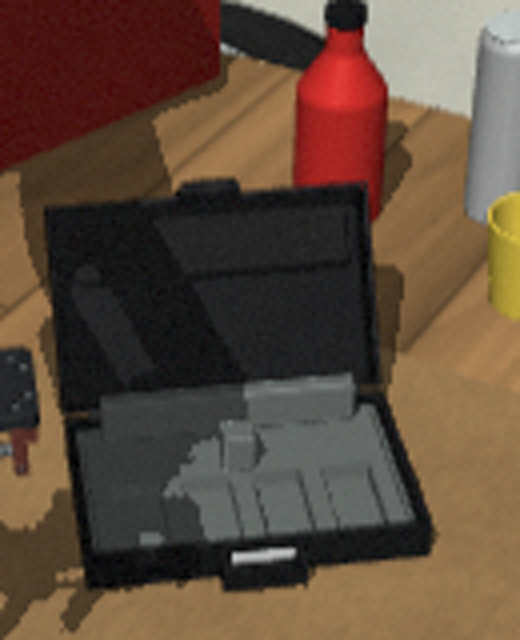

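View pics/h_top.png

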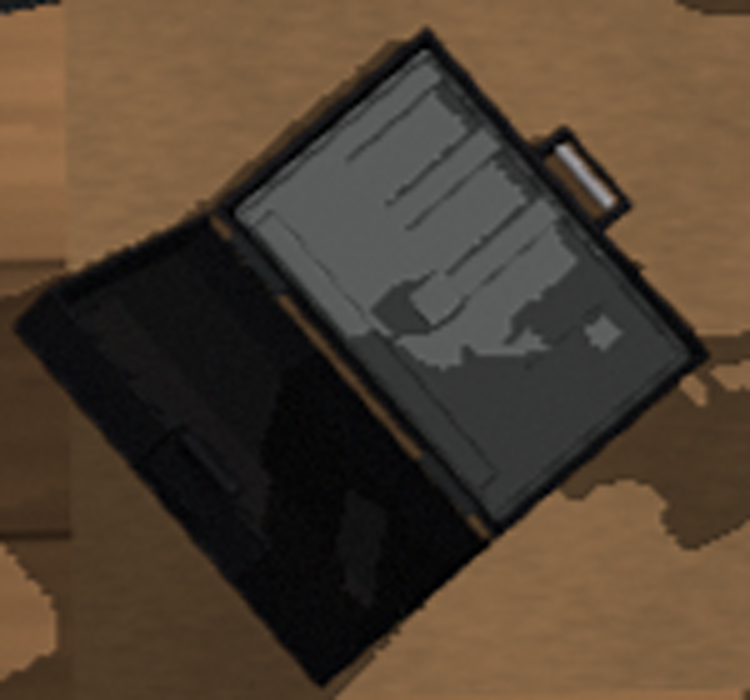

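View pics/raw_h_top.png

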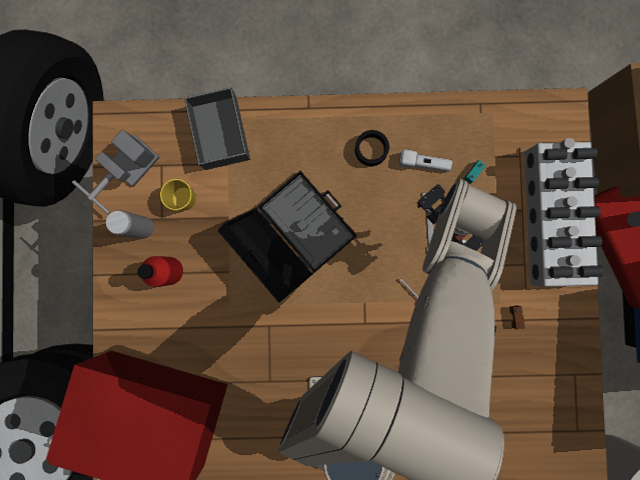

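```bash
python3 - <<'E'
from h import *
def cc(x,y,z):
    p=onz("top",(215+x/5-.5,165+y/5-.5),z)-CO; return np.round([p@CX*1000,p@CY*1000],1)
for a in ((345,160),(437,85),(388,203),(480,130),(405,230),(500,155),(446,275),(535,203),(413,300),(440,270),(467,297),(437,325)): print(a,cc(*a,.057 if a[1]>=270 and a!=(446,275) else .025))
move_pose([.45,0,.25],quat(CA))
im=read_camera("top")[:,:,::-1];cv2.imwrite("pics/i_top.png",im)
for c in caps(im):
    print(c)
    for d in(90,-90):
        q=inverse_kinematics([*c[0],.1],quat(np.radians(c[2]+d))); print(d,None if q is None else np.round(q,2))
print(get_time())
for x in(-81,81,-27,27):
    for d in(0,np.pi): q=inverse_kinematics(P(x,-32,60),quat(CA+d)); print(x,None if q is None else np.round(q,2))
E
```

```text
(345, 160) [100.9   4.3]
(437, 85) [ 99.4 -65.7]
(388, 203) [65.   1.6]
(480, 130) [ 62.6 -67.6]
(405, 230) [46.3  4.3]
(500, 155) [ 43.7 -66.9]
(446, 275) [10.4  3.3]
(535, 203) [  8.6 -64.1]
(413, 300) [ 8.6 27.8]
(440, 270) [11.7  4.8]
(467, 297) [-10.3   3.1]
(437, 325) [-11.3  26.7]
(array([ 0.59804468, -0.34104437]), (62.78789138793945, 24.96792221069336), 17.480083465576172, array([458.80813953, 205.63953488]))
90 [-0.54  0.66  1.55 -0.    0.94 -2.41]
-90 [-0.54  0.66  1.55 -0.    0.94  0.73]
(array([ 0.46702719, -0.34261401]), (62.39122009277344, 25.733121871948242), -31.676437377929688, array([461.02366864, 250.36094675]))
90 [-0.65  0.52  1.81 -0.    0.81 -1.67]
-90 [-0.65  0.52  1.81 -0.    0.81  1.47]
(array([0.08745089, 0.09196342]), (51.06372833251953, 25.885303497314453), -1.3107833862304688, array([314.31481481, 385.82098765]))
90 None
-90 None
16.1083
-81 [ 0.03  0.53  1.95 -0.    0.66 -0.65]
-81 [ 0.03  0.53  1.95 -0.    0.66  2.49]
81 [ 0.18  0.67  1.63 -0.    0.84 -0.5 ]
81 None
-27 [ 0.09  0.57  1.85 -0.    0.72 -0.6 ]
-27 None
27 [ 0.14  0.62  1.75 -0.    0.77 -0.55]
27 None
```

View pics/i_top.png

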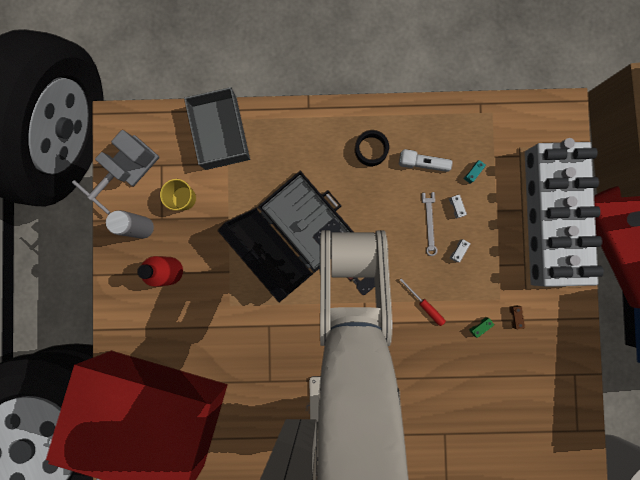

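Two white caps are confirmed at (459,206) and (461,250) and have not moved. The insert sits flush with its pockets toward the catch. I'll fetch the first cap.

```bash
cat >> h.py <<'E'
def pick(c):
    q=quat(np.radians(c[2]-90)); p=c[0]
    command_gripper(.62)
    move_pose([*p,.11],q)
    print("dn",movel([*p,.015],q,v=.12,until_force=8),get_tcp_pos())
    command_gripper(0.); print("w",get_grip_width()*88,get_ft_force())
    movel([*p,.11],v=.15); print("w",get_grip_width()*88,get_ft_force(),get_time())
def place(x,y):
    q=quat(CA)
    move_pose(P(x,y,110),q); print("w",get_grip_width()*88,get_time())
    movel(P(x,y,50),q,v=.12)
    print("dn",movel(P(x,y,28),v=.04,until_force=6),get_tcp_pos(),get_ft_force(),"w",get_grip_width()*88)
E
python3 - <<'E'
from h import *
cs=[c for c in caps() if c[0][0]>.3]
print(cs)
pick(cs[0])
shot("scene","j_scene.png",(150,200,350,400),3)
E
```

```text
[(array([ 0.59804468, -0.34104437]), (62.78789138793945, 24.96792221069336), 17.480083465576172, array([458.80813953, 205.63953488])), (array([ 0.46713809, -0.34245221]), (62.29209518432617, 25.743165969848633), -31.294002532958984, array([461.00595238, 250.33928571]))]
dn False [ 0.59861824 -0.34136063  0.01570767]
w 26.036794088358686 [-0.81131964  0.8244529   3.09479833]
w 25.81662199448688 [-0.27514453 -0.66244643 -1.51004772] 20.3833
```

View pics/j_scene.png

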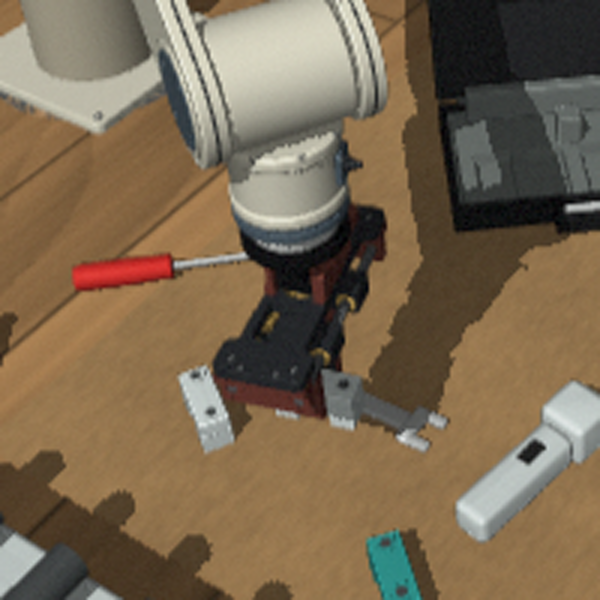

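The cap is held, visible at (345,395) in the crop. I'll place it and then check.

```bash
python3 - <<'E'
from h import *
place(27,-31)
shot("scene","k_scene.png",(280,150,410,290),4)
E
```

```text
w 25.731913091559285 22.0417
dn False [0.60340644 0.09665491 0.02787515] [ 0.65643099  0.79573643 -0.65143068] w 25.911534004422055
```

View pics/k_scene.png

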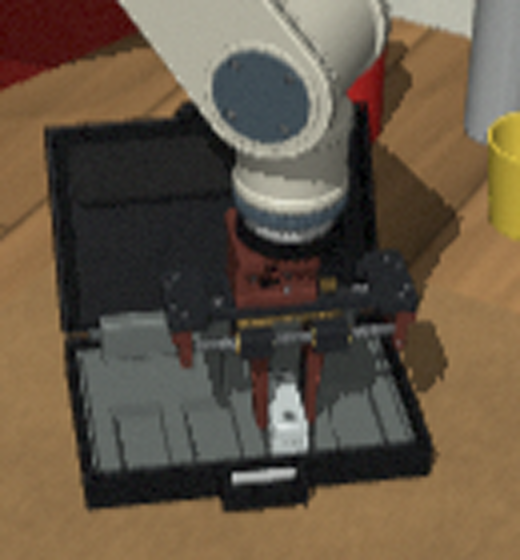

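```bash
python3 - <<'E'
from h import *
command_gripper(.45)
movel(P(27,-31,110),v=.2)
move_pose([.45,-.03,.25],quat(CA))
shot("scene","l_scene.png",(280,150,410,290),4);shot("top","l_top.png",(235,145,375,305),4)
cs=[c for c in caps() if c[0][0]>.3 and c[0][1]<-.1]
print(cs,get_time())
E
```

```text
[(array([ 0.46702719, -0.34261401]), (62.39122009277344, 25.733121871948242), -31.676437377929688, array([461.02366864, 250.36094675]))] 25.5583
```

View pics/l_scene.png

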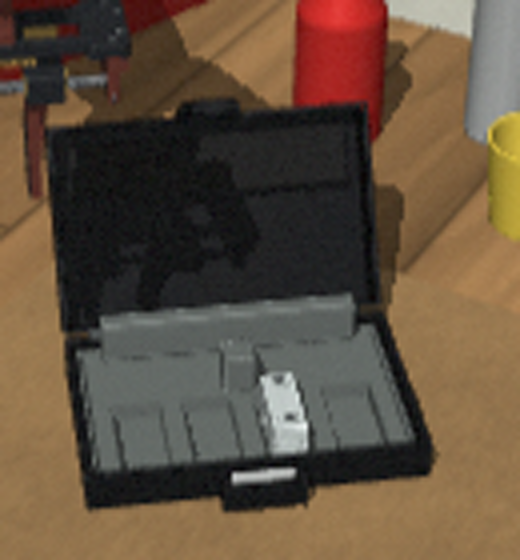

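View pics/l_top.png

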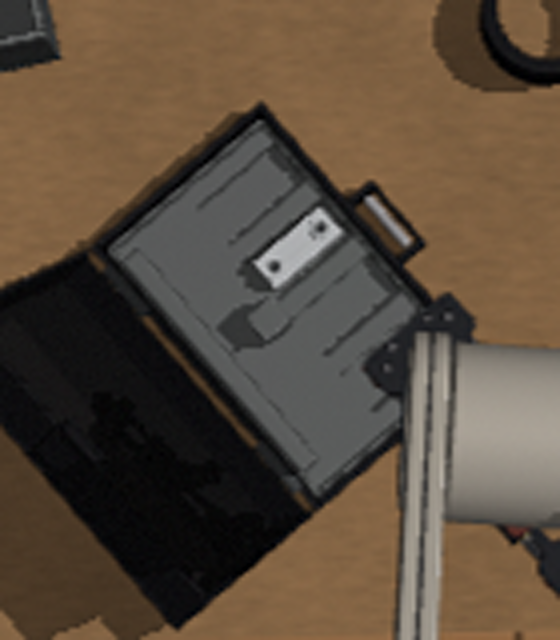

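Cap A stands in the third pocket ((285,410) in the scene crop). Cap B comes next.

```bash
python3 - <<'E'
from h import *
cs=[c for c in caps() if c[0][0]>.3 and c[0][1]<-.1]
assert len(cs)==1
pick(cs[0])
if get_grip_width()*88>23: place(-27,-31)
shot("scene","m_scene.png",(280,150,410,290),4)
E
```

```text
dn False [ 0.46746738 -0.34291695  0.01553697]
w 25.962953777628886 [-1.73797205  0.03235077  4.11923531]
w 25.83536600639493 [ 0.19422581  0.24803292 -1.13440575] 30.3
w 25.924358570343827 32.0917
dn False [0.5615467  0.06252686 0.0278765 ] [-0.54121134 -0.78295032 -1.15239459] w 25.930651937020407
```

View pics/m_scene.png

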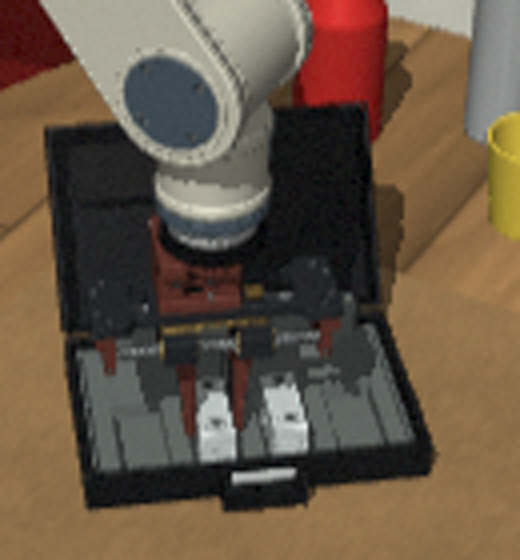

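```bash
python3 - <<'E'
from h import *
command_gripper(.45)
movel(P(-27,-31,110),v=.2)
movel(P(-27,-100,230),v=.3)
move_pose([.45,-.12,.30],quat(CA))
shot("scene","n_scene.png",(280,150,410,290),4);shot("top","n_top.png",(205,145,375,305),4)
print(get_time(),len([c for c in caps() if c[0][1]<-.1]))
for th in (2.1,2.15,2.2,2.25):
    for dp in(0,38):
        y=83-166*np.cos(th)+dp*np.sin(th); z=33+166*np.sin(th)+dp*np.cos(th)
        print(th,dp,round(y),round(z),*[(np.array(proj(n,P(s*128,y,z)))-([205,145] if n=="top" else [280,150]))*4 for n in("top","scene") for s in(1,-1)])
E
```

```text
36.0667 0
2.1 0 167 176 [ 80.71006811 302.99713173] [331.59109622 598.54338183] [368.11894771 102.5181567 ] [ 44.41829713 128.10129363]
2.1 38 200 157 [ 48.98703224 337.33974322] [296.2115399  629.16719187] [358.19650688 102.376805  ] [ 42.37778441 127.32274885]
2.15 0 174 172 [ 73.88622846 310.49524001] [323.92726055 605.18083637] [365.92642867 102.74959899] [ 43.98642214 128.19450005]
2.15 38 206 151 [ 44.01358993 343.83242784] [290.13797763 634.46233612] [356.26710216 104.95150692] [ 42.17078627 129.79850946]
2.2 0 181 167 [ 67.47344205 317.76815286] [316.61755232 611.51929953] [363.79511586 103.50088229] [ 43.60502929 128.81658166]
2.2 38 211 145 [ 39.52565942 350.00423958] [284.50878314 639.37985879] [354.41867714 108.0025496 ] [ 42.01508464 132.75990361]
2.25 0 187 162 [ 61.48846464 324.79445774] [309.68223097 617.54112228] [361.72940592 104.76165397] [ 43.27425007 129.95723194]
2.25 38 217 138 [ 35.53081295 355.84015814] [279.33562161 643.90942798] [352.65426759 111.51510694] [ 41.91020675 136.1920545 ]
```

View pics/n_scene.png

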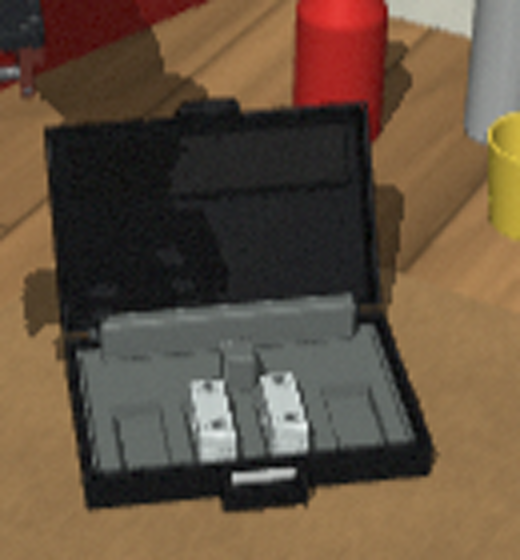

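View pics/n_top.png

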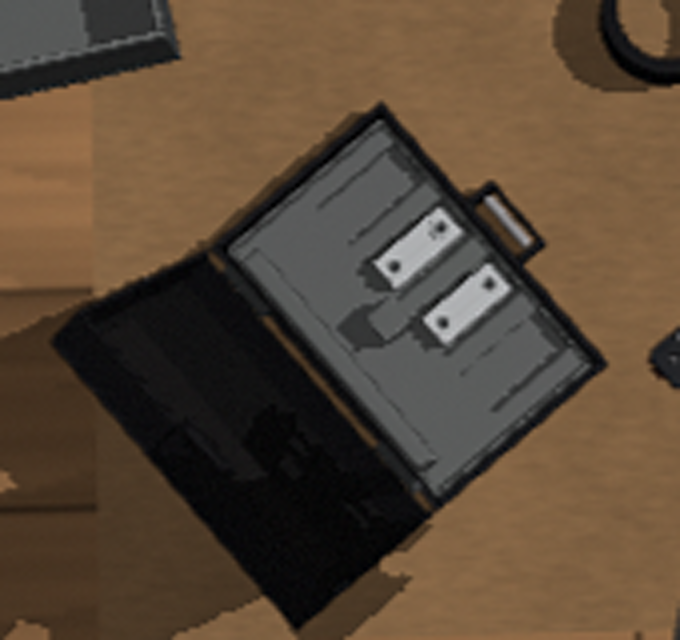

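View pics/raw_n_top.png

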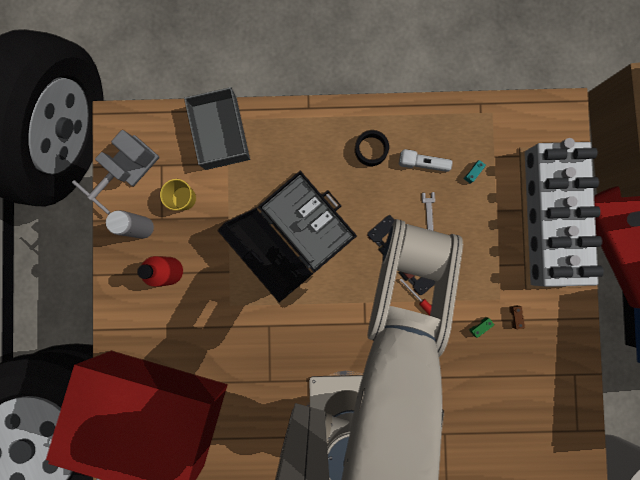

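Both caps are in the pockets ((212,420) and (285,410) in the scene crop), and no cap is left on the bench. The lid's outer corners at top crop (52,340) and (298,628) give an angle of about 2.1 rad. Next I'll push the lid from behind.

```bash
cat >> h.py <<'E'
def lidpt(th,r,d=38): return 83-r*np.cos(th)+d*np.sin(th), 33+r*np.sin(th)+d*np.cos(th)
def lidtcp(th,r=126):
    if th>np.pi/2:
        y,z=lidpt(th,166); return P(0,y+10,z-40)
    y,z=lidpt(th,r); return P(0,y+10,z)
E
python3 - <<'E'
from h import *
q=quat(CA)
command_gripper(0.)
move_pose(P(0,-60,300),q)
movel(P(0,245,300),q,v=.3)
movel(P(0,245,118),q,v=.2)
print(get_ft_force(),get_time(),get_joint_pos())
shot("scene","o_scene.png",(250,80,430,290),3)
print(movel(lidtcp(2.1)+[0,0,0],q,v=.06,until_force=2),get_ft_force(),(get_tcp_pos()-CO)@CY)
for th in (2.0,1.9,1.8):
    print(th,movel(lidtcp(th),q,v=.08,until_force=20),np.round(get_ft_force(),1),get_time())
shot("scene","o2_scene.png",(250,80,430,290),3)
E
```

```text
[-0.04367254  0.57199731  0.00646099] 40.0083 [ 5.99241390e-01  4.02954114e-01  1.96849685e+00 -4.59263129e-06
  7.68779759e-01 -8.44375190e-02]
True [0.07198868 0.44085453 1.22105085] 0.21392931939670357
2.0 False [-0.4  1.  -0. ] 40.9917
1.9 False [-0.6 -0.1  0.2] 41.3583
1.8 False [ 0.7 -0.6  0.2] 41.725
```

View pics/o_scene.png

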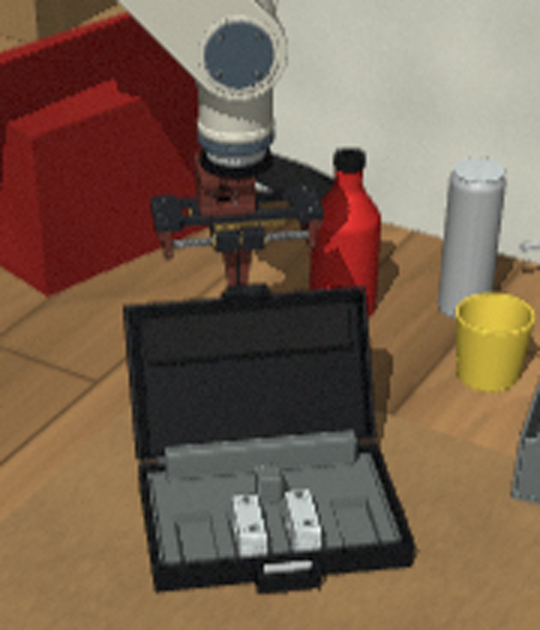

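View pics/o2_scene.png

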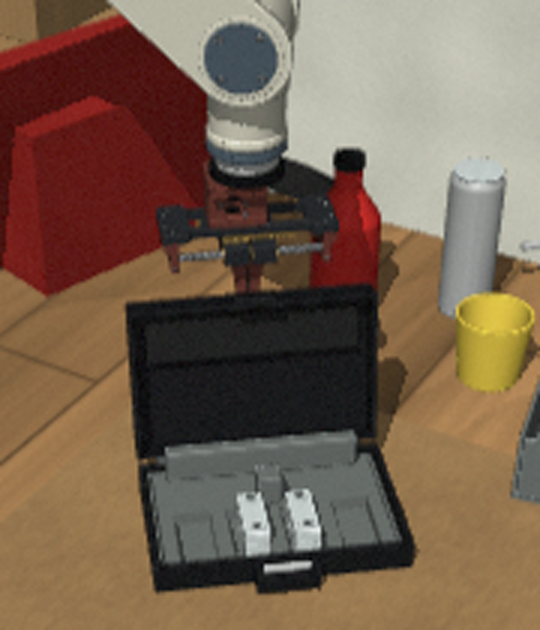

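The lid moves. The left cap looks slightly different between the two pictures, so I'll check it closely before going on.

```bash
python3 - <<'E'
from h import *
shot("scene","p_scene.png",(290,210,400,290),7);shot("top","p_top.png",(205,145,375,305),4)
a=cv2.imread("pics/raw_o_scene.png")[210:290,290:400];cv2.imwrite("pics/p_old.png",cv2.resize(a,None,fx=7,fy=7,interpolation=2))
E
```

```text
(no output)
```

View pics/p_scene.png

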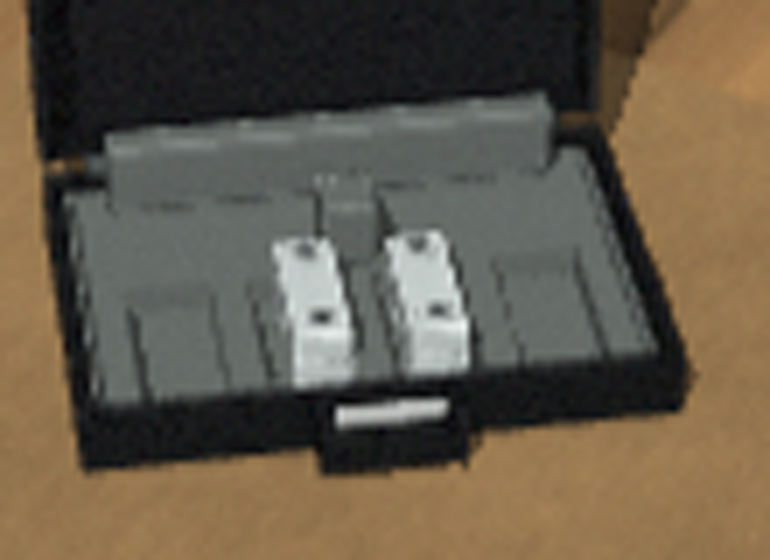

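View pics/p_old.png

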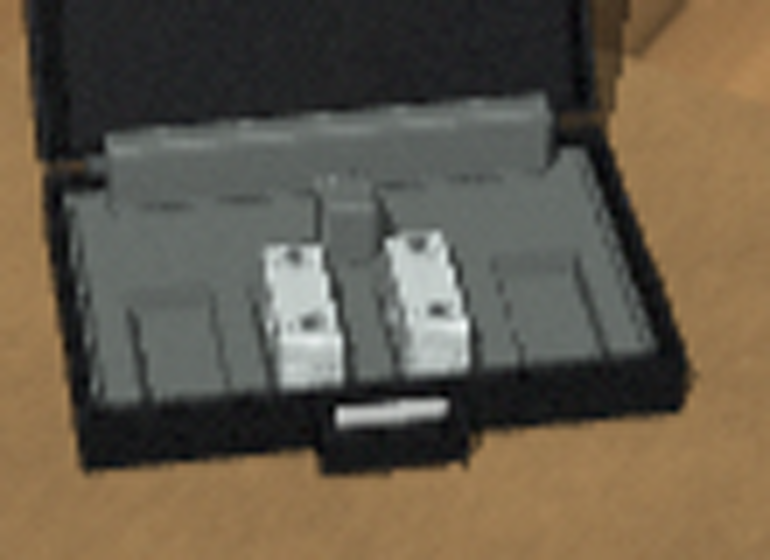

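View pics/p_top.png

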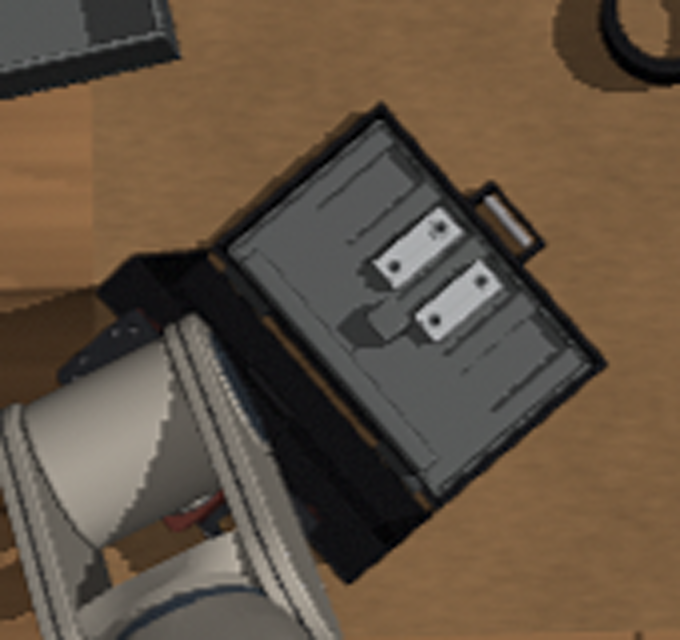

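The left cap was nudged about 5 mm sideways but is still standing in its pocket. I'll carry on with the lid.

```bash
python3 - <<'E'
from h import *
q=quat(CA)
ths=np.r_[1.7,1.6,1.5,np.arange(1.4,.35,-.1)]
for th in ths:
    r=126 if th>1.4 else 126+(1.4-th)/1.1*18
    hit=movel(lidtcp(th,r),q,v=.1,until_force=18)
    print(round(th,2),hit,np.round(get_ft_force(),1),round(get_time(),1))
    if hit: break
shot("scene","q_scene.png",(250,80,430,290),3)
E
```

```text
1.7 False [ 0.  -0.7  0.4] 42.2
1.6 False [ 1.2  0.5 -0.3] 42.5
1.5 False [ 1.2 -1.  -0.6] 42.8
1.4 False [ 0.5 -0.1 -0.3] 43.1
1.3 False [ 0.4  0.2 -0.1] 43.4
1.2 False [-0.8 -0.4 -0.5] 43.7
1.1 False [ 0.2 -0.6 -0.2] 44.0
1.0 False [ 0.2 -0.6 -0. ] 44.2
0.9 False [ 0.1  0.2 -0.1] 44.5
0.8 False [-0.2  0.2 -0.3] 44.8
0.7 False [-0.1 -0.2  0.3] 45.1
0.6 False [-0.6 -0.  -0.1] 45.4
0.5 False [-0.2 -0.3  0.5] 45.7
0.4 False [-1.  -0.1  0.2] 46.0
```

View pics/q_scene.png

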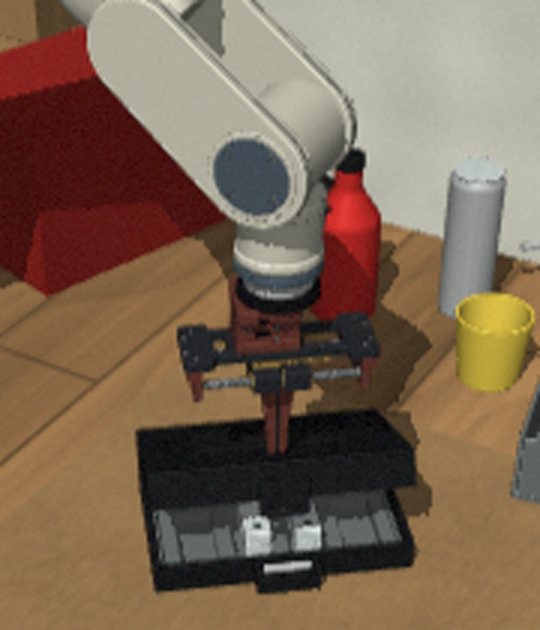

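```bash
python3 - <<'E'
from h import *
q=quat(CA)
for th in (.3,.2):
    print(th,movel(lidtcp(th,146),q,v=.08,until_force=18),np.round(get_ft_force(),1))
y,z=lidpt(.2,155)
movel(P(0,y,z+12),q,v=.1)
movel(P(0,-72,z+12),q,v=.1)
print(movel(P(0,-72,80),q,v=.05,until_force=20),get_tcp_pos()[2],np.round(get_ft_force(),1))
print(movel(P(0,-72,64),q,v=.02,until_force=28),get_tcp_pos()[2],np.round(get_ft_force(),1),get_time())
shot("scene","r_scene.png",(250,80,430,290),3)
movel(P(0,-72,180),q,v=.2)
move_pose([.45,-.12,.30],q)
shot("scene","s_scene.png",(250,130,430,290),4)
shot("top","s_top.png",(205,145,375,305),4)
print(get_time())
E
```

```text
0.3 False [-0.1 -0.4  0.7]
0.2 False [-0.2  1.1  0.6]
False 0.0796024675574413 [ 0.4 -1.5  2.2]
True 0.07124981938057955 [-2.9  0.1  9.6] 48.7833
50.65
```

View pics/s_scene.png

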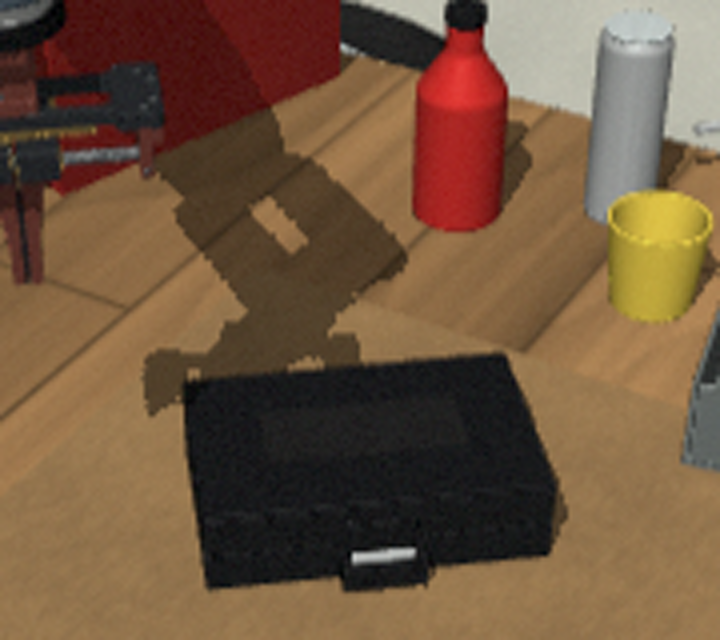

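View pics/raw_s_top.png

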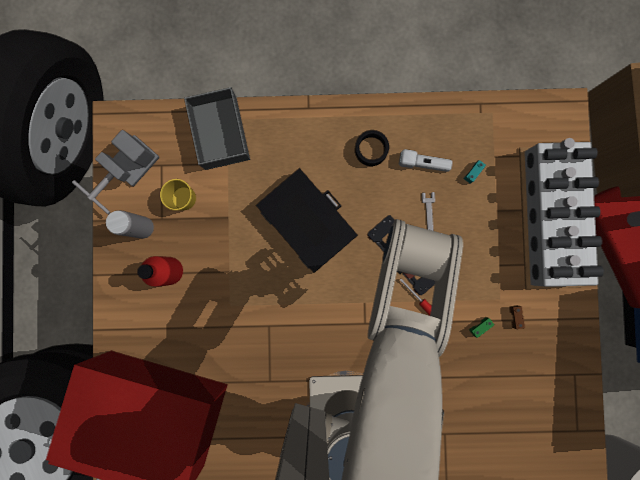

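```bash
python3 - <<'E'
from h import *
q=quat(CA)
move_pose(P(0,-72,150),q); movel(P(0,-72,85),v=.15); 
print(movel(P(0,-72,66),v=.02,until_force=6),get_tcp_pos()[2],np.round(get_ft_force(),1))
print(movel(P(0,-72,64),v=.02,until_force=28),get_tcp_pos()[2],np.round(get_ft_force(),1))
movel(P(0,-72,180),v=.2); move_pose([.45,-.12,.30],q)
wait(.5)
shot("scene","t_scene.png"); print(get_time()); job_done()
E
```

```text
True 0.07128182658277424 [-1.4  0.1  6. ]
True 0.07122243042172655 [-2.6 -0.7  9.2]
55.5
the job is handed in; nothing more can be done
```

View pics/t_scene.png

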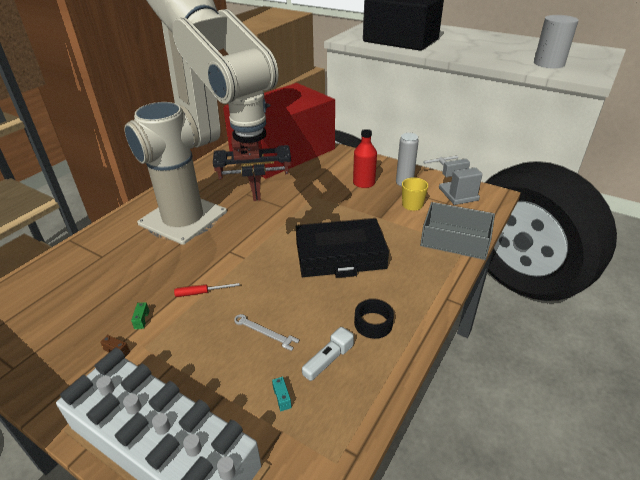

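The job is done and handed in at 55.5 s. I lifted the insert clear of the case, gave it half a turn and set it home with its pockets on the catch side. Both white caps on the bench went into the two middle pockets, and I closed the lid and pressed it until it snapped.

- **Lid:** a light touch at the free edge met it at 71.3 mm, against 71 mm when shut. In the last picture it is closed (342,245) and the robot is clear of it.
- **Caps:** only two of the four were present. One shifted about 5 mm inside its pocket while I was opening the lid push. A close crop at about 1.8 rad lid angle showed it still standing in the pocket, but I could not see the caps once the lid was shut.
- **Bench:** no white cap is left on it, and the look-alikes and the other things appear where they started.
- **Disagreement:** after seating, the camera put the insert's post about 2 mm off in y from the arm's reading. I took this as calibration error, because the insert sat flush and the lid shut on it.

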